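Pop the snug lid off the red canister with the lid lifter

TASK

Take the lid lifter from its sloping rest, hook its two rails under the wide rim of the red canister's snug lid and pull straight up until it pops off, never touching a lid with the robot itself. Set the red lid down gently, right side up, in the middle of the cork mat, slide the lifter out from under it, and put the lifter back in its rest as it was. Leave the blue canister's lid on and the tape roll and the red tin where they are.

Things in the scene. Friction and masses are not known exactly. Their poses are not given: they have to be found in the camera images.
- red_canister: steel canister with a red band, bolted to the worktop (it may have swapped places with the blue one). Origin: centre of its underside; z up. Base flange 88 mm across, body 80 mm across up to 66 mm height, then a neck 50 mm across up to 98 mm, over which the lid sits. Four spring balls in the neck snap behind a lip inside the lid.
- red_lid: red mushroom-shaped snap lid, 90 mm across, 38 mm high, about 120 g. Origin: centre of its underside (lower end of the skirt); z up. Hollow skirt 65 mm across, 0 to 20 mm height; flat round rim 90 mm across, 20 to 28 mm; low dome 66 mm across up to 38 mm. Seated, its underside is 78 mm above the worktop. Set on its skirt it leaves 20 mm of free height under the rim.
- red_rim (a point): centre of the underside plane of the red lid's rim, 20 mm above the lid's origin; 98 mm above the worktop when seated, with 32 mm of free height all round the skirt down to the canister's body. A pull of about 10 N straight up makes the lid snap free within about 5 mm; it is clear of the neck after 20 mm and then just lies on the lifter's rails.
- blue_canister: the same canister with a blue band; fixed. Bystander.
- blue_lid: the blue lid on it, same size. Must stay on.
- cork_mat: round cork mat lying fixed on the worktop, 140 mm across, 8 mm thick. Origin: centre of its underside. The red lid is to be set on its middle.
- mat_top (a point): centre of the cork mat's upper face, 8 mm above the worktop.
- lifter: lid lifter, loose, 180 g, 130 mm tall, 114 mm wide: a steel stirrup with a black handle on top. Origin: between its two rails, level with their underside, on the handle's axis; z up along the handle, y across from rail to rail, x along the rails (same from front and back). Legs 20 mm wide in x, 51 to 57 mm out in y, join the rails to a crossbar at z 42 to 50 mm.
- lifter_rails (a point): point midway between the two rails, level with their upper faces (6 mm above the lifter's origin). Each rail is 68 mm long (x -34 to +34 mm), 6 mm thick, and lies 37 to 57 mm out in y. A lid enters between the legs along x, either end, its skirt between the rails and its rim above them. Lifting works with this point under the rim's centre.
- lifter_grip (a point): point to grip on the lifter's handle: on its axis, 95 mm above the lifter's origin (89 mm above lifter_rails). Handle 24 (x) by 22 (y) mm, z 50 to 130 mm. Close the fingers along the lifter's y.
- lifter_rest: wooden rest for the lifter, fixed to the worktop, about 120 x 132 mm. Origin: on the worktop under rest_seat; x points horizontally away from the side to which the handle leans, z up. Its floor slopes 40 degrees; the lifter stands square on it, its handle leaning 40 degrees from vertical towards the rest's -x (roughly to the robot's left).
- rest_seat (a point): where the lifter's origin is in the rest: (0, 0, 37) mm in the rest's frame; the lifter is then turned by -40 degrees about the rest's y. The face of its crossbar leans on a 44 mm wide tongue, 45 mm tall with a flared top, that stands up between the rails. Go in along the handle's axis from 60 mm out, some 5 mm off the tongue (lifter +x), then let it slide onto the tongue; 15 mm of play in y.
- rest_grip (a point): where lifter_grip is when the lifter sits in the rest: (-61, 0, 110) mm in the rest's frame.
- tape_roll: roll of masking tape, 100 mm across, 24 mm high, loose bystander. Origin: centre of its underside.
- paprika_tin: small red and yellow tin with a white cap, 54 mm across, 85 mm high, loose bystander. Origin: centre of its underside.

How it is judged:
By the outcome, as a careful person would: the job done as asked, in the order asked, and still so for the second after the job is handed in, with the robot touching nothing.
It also fails if it takes over 67 s, if anything falls off the work surface, if the arm or the gripper's body presses on something with over 40 N, if the wrist force passes 120 N, or if a joint passes its speed limit or range.

ROBOT

A 6-joint arm with a two-finger parallel gripper is mounted at the origin on a cart in front of the work surface, level with it; the furniture and walls round the work are solid. World frame = base frame: x ahead of the robot, y to its left, z up, the work surface at z = 0. Lengths are in mm, angles in rad, forces in N, time in s.
With the tool pointing down it reaches from about 325 to 775 mm from the base axis. Payload 5.5 kg.
Tool frame: the origin (TCP) lies at the very end of the fingers, on their centre line; the grasp point (between the pads) lies 19 mm behind it; z points along the fingers, y is the line along which they close (so a half turn about z gives the same grasp; the last joint's range is limited). The gripper opens to 85 mm and grips with 20 to 120 N. Pads are 22 mm wide; open, the fingers measure 114 mm over their backs; the gripper's body (76 mm by 85 mm) begins 54 mm behind the grasp point. The pads swing forward as they close: fully open they stand 13 mm farther back than shut.
Start: joints at [-1.325, 0.091, 1.231, -0, 1.82, -0.057], TCP at [178.916, -572.718, 231.275] pointing down, gripper open.
Joint ranges: [-2.87, 2.87], [-0.86, 2.18], [0.17, 2.46], [-1.51, 4.65], [0.06, 2.69], [-2.65, 2.65]. Speed limits (rad/s): [2.57, 2.57, 3.01, 3.14, 3.14, 3.14].

INTERFACE

Orientations are given as a unit quaternion [x, y, z, w].
In Python, from rig import env gives the robot as it stands. Calls block until the motion is done:
- env.move_pose(position, orientation): joint-space move of the TCP to a pose.
- env.move_l(position, velocity=150, ori=None, max_force=None): straight line of the TCP; ori=None keeps the orientation; velocity is the mean speed in mm/s. With max_force (N) it stops when the force on the tool has changed by that much, and returns True; else False.
- env.move_j(angles): joint-space move.
- env.gripper_to(opening, effort=None): opening from 0.0 (shut) to 1.0 (fully open); effort is the grip in N (None keeps the last); returns when the fingers have stopped.
- env.hold(seconds).
- env.inverse_kinematics(position, orientation): joint angles nearest the present ones, or None.
- env.get_obs(): the state.
- env.read_camera(name): name is "side" or "top"; returns the picture (420x560x3 uint8, red, green, blue); there is no depth.
- env.camera_info(name): a dict with "vertical_fov" (degrees; the focal length in pixels is half the picture's height over the tangent of half this angle, whatever the lens; pixels are square), "cx", "cy" (the principal point, pixels), "dist_coeffs" ([k1, k2, p1, p2, k3] as OpenCV has them; the pictures are not rectified), "R" (3x3) and "t" (3): a world point X has camera coordinates R X + t. Camera axes: x right, y down, z forward; pixel columns grow to the right and rows downward; lengths in mm; the calibration is good to about 2 mm. A picture is of the moment at which its call begins. camera_info takes no time and is no camera call.
A pose or a line that the arm cannot do raises env.PlanningError and nothing moves.
- env.job_done(): hands the job in; it is judged then, once.
The state is a dict: "time": time; "joints": joint angles; "joint_vel": joint speeds; "joint_efforts": joint torques, N m; "ee_pos": TCP position; "orientation": TCP orientation; "contact_force": force on the tool from outside, world axes, zero at the start; "torque": the same for the moment, N m; "width": opening from 0.0 (shut) to 1.0 (fully open); "finger_force": force on a finger pad.
Only numpy, scipy, OpenCV 4.12 (cv2) and the standard library are available. Lean on these libraries where they do the work, as an engineer would, in place of code of your own. Each camera call takes 0.05 s, during which the arm holds its last target. There are 200 camera calls.

## Working session

There is one attempt and no reset: what is moved stays moved. The work goes in short steps, each a Python script; the robot and the scene stay as the last script left them, time stands still between calls to the robot, and variables do not carry over. Pictures are saved under pics/ and viewed, at most 10 in all, crops included, and the job is handed in when it is done.

```bash
mkdir -p pics; ls
python3 - <<'E'
from rig import env
import cv2
for n in("side","top"):
    cv2.imwrite(f"pics/{n}0.png",cv2.cvtColor(env.read_camera(n),cv2.COLOR_RGB2BGR))
    print(env.camera_info(n))
o=env.get_obs();print(o)
E
```

```text
pics
rig.py
{'vertical_fov': 55.62516530277667, 'cx': 280.28538038920215, 'cy': 205.0567481481562, 'dist_coeffs': array([0.01281466, 0.        , 0.        , 0.        , 0.        ]), 'R': array([[-0.86974759, -0.49327266, -0.01487313],
       [-0.1948831 ,  0.37099813, -0.90795428],
       [ 0.45338692, -0.78679252, -0.41880523]]), 't': array([399.13527297, 202.41063583, 925.68558649])}
{'vertical_fov': 48.606019938094526, 'cx': 271.72577419477426, 'cy': 206.39195169414256, 'dist_coeffs': array([0.0313606, 0.       , 0.       , 0.       , 0.       ]), 'R': array([[-0.02334268, -0.99972594, -0.0017779 ],
       [-0.98645468,  0.02332156, -0.16236767],
       [ 0.16236463, -0.00203628, -0.98672873]]), 't': array([ -70.57081199,  510.5441548 , 1098.50241881])}
{'time': 0.1, 'joints': array([-1.32467026e+00,  9.17993016e-02,  1.23176872e+00, -2.34535722e-05,
        1.81984279e+00, -5.66835231e-02]), 'joint_vel': array([-3.83923405e-04, -1.45708071e-03, -3.12921312e-03, -1.60289783e-03,
       -3.93944857e-05,  2.91971680e-04]), 'joint_efforts': array([ 2.84827591e-03, -4.60217321e+01, -4.19218612e+01,  2.48826086e-05,
        1.06669523e-02, -3.36179980e-06]), 'ee_pos': array([ 178.85698149, -572.44165236,  230.25270773]), 'orientation': array([ 9.88560198e-01,  1.50824098e-01, -9.72973735e-05, -9.03931909e-04]), 'contact_force': array([ 0.19120173, -0.19767428, -0.01094183]), 'torque': array([0.02650532, 0.00347442, 0.04094893]), 'finger_force': 0.0, 'width': 1.0018941830001835}
```

View pics/side0.png

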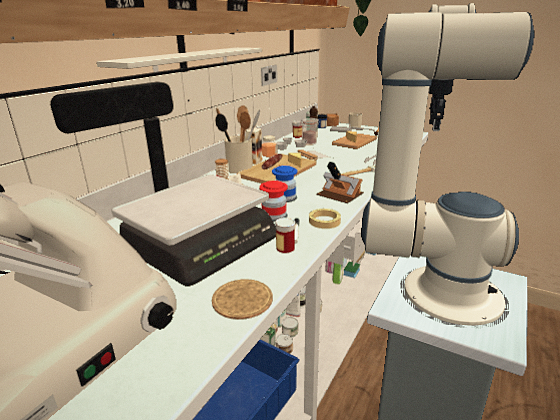

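View pics/top0.png

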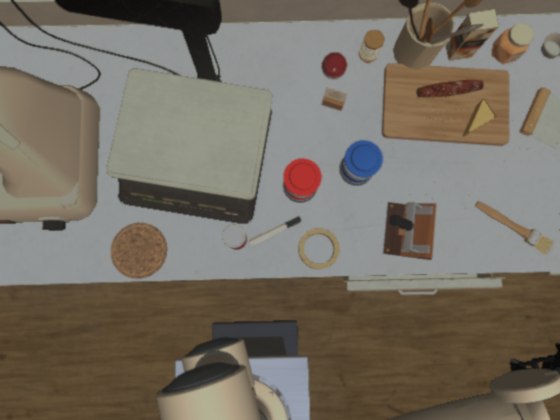

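Side view: mat about (242,298), red canister (273,195), blue lid (286,178), lifter (338,180). Top view: red lid (303,178), blue lid (363,160), mat (139,249), tape (319,249), tin (235,235), and the lifter in its rest at (410,230) with the handle leaning to image left (+y).

```bash
cat > h.py <<'E'
import numpy as np, cv2
from rig import env
from scipy.spatial.transform import Rotation as Ro
def cam(n):
    c=env.camera_info(n); f=210/np.tan(np.radians(c["vertical_fov"])/2)
    return np.array([[f,0,c["cx"]],[0,f,c["cy"]],[0,0,1.]]),np.array(c["dist_coeffs"]),np.array(c["R"]),np.array(c["t"])
def ray(n,uv):
    K,d,R,t=cam(n); p=cv2.undistortPoints(np.array(uv,float).reshape(-1,1,2),K,d)[:,0]
    return -R.T@t,np.c_[p,np.ones(len(p))]@R
def onz(n,uv,z):
    C,D=ray(n,uv); return C+D*((z-C[2])/D[:,2])[:,None]
def tri(a,b):
    (C1,D1),(C2,D2)=ray("top",a),ray("side",b); D1,D2=D1[0],D2[0]
    s=np.linalg.lstsq(np.c_[D1,-D2],C2-C1,rcond=None)[0]; p,q=C1+s[0]*D1,C2+s[1]*D2
    return (p+q)/2,np.linalg.norm(p-q)
def proj(n,P):
    K,d,R,t=cam(n); return cv2.projectPoints(np.array(P,float).reshape(-1,1,3),cv2.Rodrigues(R)[0],t,K,d)[0][:,0]
def blobs(mask,amin=30):
    cs=cv2.findContours(mask.astype(np.uint8),cv2.RETR_EXTERNAL,cv2.CHAIN_APPROX_NONE)[0]
    return sorted([c for c in cs if cv2.contourArea(c)>amin],key=cv2.contourArea,reverse=True)
E
python3 - <<'E'
from h import *
T=cv2.imread("pics/top0.png");S=cv2.imread("pics/side0.png")
def circ(name,c,z):
    P=onz("top",c[:,0,:],z)[:,:2].astype(np.float32); (x,y),r=cv2.minEnclosingCircle(P)
    e=cv2.fitEllipse(P); print(name,np.round([x,y,2*r],1),np.round(e[0]+e[1],1), "reach",round(np.hypot(*e[0])))
h=cv2.cvtColor(T,cv2.COLOR_BGR2HSV);H,Sa,V=[h[...,i].astype(int) for i in range(3)]
for n,m,z in(("red",((H<6)|(H>174))&(Sa>170)&(V>120),106),("blue",(H>100)&(H<125)&(Sa>140)&(V>90),106)):
    for c in blobs(m)[:2]: print(cv2.boundingRect(c)); circ(n,c,z)
m=(H>5)&(H<25)&(Sa>80); m[:,:105]=0;m[:,175:]=0;m[:215]=0;m[278:]=0
circ("mat",blobs(m)[0],8)
m=(H>10)&(H<35)&(Sa>60); m[:,290:295]=0; m2=np.zeros_like(m);m2[222:275,295:345]=m[222:275,295:345]
circ("tape",blobs(m2)[0],24)
a=cv2.resize(T[185:275,365:455],None,fx=6,fy=6,interpolation=cv2.INTER_CUBIC)
b=cv2.resize(S[145:215,300:380],None,fx=6,fy=6,interpolation=cv2.INTER_CUBIC)
cv2.imwrite("pics/c1.png",a);cv2.imwrite("pics/c2.png",b)
E
```

```text
(285, 160, 35, 35)
red [ 566.3 -154.2   85.8] [ 566.5 -154.6   81.6   82.9] reach 587
(345, 141, 37, 36)
blue [ 607.5 -299.8   85.9] [ 607.5 -299.8   82.3   83.7] reach 677
mat [412.8 250.4 136. ] [412.6 250.3 132.9 133.9] reach 483
tape [ 405.1 -195.    99.3] [ 405.1 -194.8   95.3   97.3] reach 449
```

View pics/c1.png

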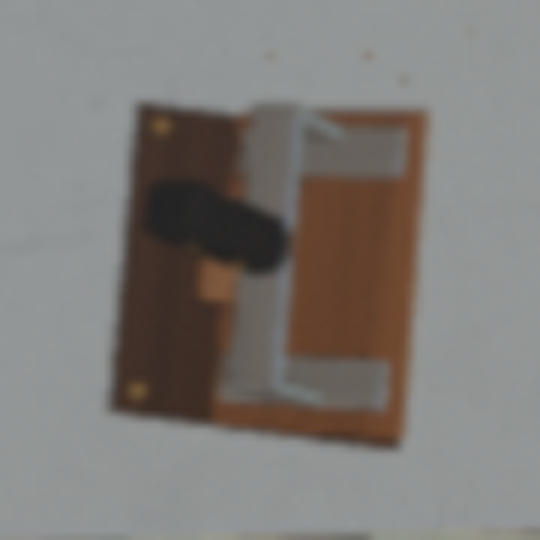

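View pics/c2.png

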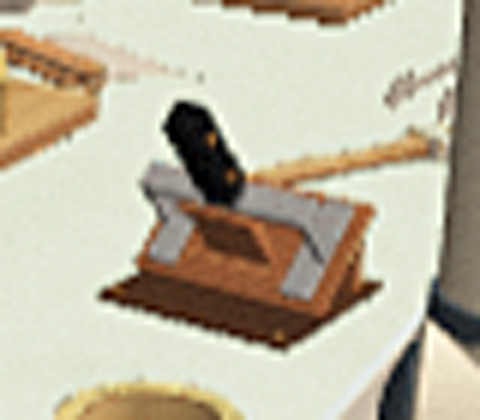

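Crop c1: crossbar top face's right edge runs (298,108)–(275,385), rail ends at (407,130)/(403,178) and (390,362)/(385,408), handle end around (165,212). Crop c2 shows the same from the side: crossbar ends (150,175)–(345,215), handle tip (185,108).

Run:
```python
from h import *
Ry=Ro.from_euler('y',-40,degrees=True).as_matrix()
L=np.array([[10,57,50],[10,-57,50],[34,57,6],[34,37,6],[34,-37,6],[34,-57,6]],float)
px=np.array([[298,108],[275,385],[407,130],[403,178],[390,362],[385,408]],float)
Rr=L@Ry.T+[0,0,37]; uv=(px+.5)/6-.5+[365,185]
W=np.vstack([onz("top",u,r[2]) for u,r in zip(uv,Rr)])
a=Rr[:,:2]-Rr[:,:2].mean(0); b=W[:,:2]-W[:,:2].mean(0)
yaw=np.arctan2((a[:,0]*b[:,1]-a[:,1]*b[:,0]).sum(),(a*b).sum())
R2=np.array([[np.cos(yaw),-np.sin(yaw)],[np.sin(yaw),np.cos(yaw)]])
t=W[:,:2].mean(0)-R2@Rr[:,:2].mean(0)
print("yaw",np.degrees(yaw),"t",t); print(np.round(W[:,:2]-(Rr[:,:2]@R2.T+t),1))
def w(P):
    r=np.atleast_2d(P)@Ry.T+[0,0,37]; return np.c_[r[:,:2]@R2.T+t,r[:,2]]
C=[[s*10,q*57,50] for s,q in((1,1),(1,-1),(-1,1),(-1,-1))]+[[x,y,130] for x in(12,-12) for y in(11,-11)]+[[0,0,130],[0,0,50]]+L[2:].tolist()
print("grip",w([0,0,95]))
T=cv2.imread("pics/top0.png");S=cv2.imread("pics/side0.png")
out=[]
for n,I,(x0,y0,x1,y1) in(("top",T,(380,200,442,265)),("side",S,(312,155,374,207))):
    c=cv2.resize(I[y0:y1,x0:x1],None,fx=6,fy=6,interpolation=cv2.INTER_CUBIC)
    for p in proj(n,w(C)): cv2.circle(c,tuple(int(v) for v in np.round((p-[x0,y0]+.5)*6)),2,(0,255,0),-1)
    out.append(cv2.copyMakeBorder(c,0,390-c.shape[0],0,0,cv2.BORDER_CONSTANT))
cv2.imwrite("pics/c3.png",np.hstack(out))
# red/mat/blue via side camera check
S=S.copy()
h=cv2.cvtColor(S,cv2.COLOR_BGR2HSV);H,Sa,V=[h[...,i].astype(int) for i in range(3)]
for n,m,X in(("red",((H<6)|(H>174))&(Sa>150)&(V>90),(566.5,-154.6)),("blue",(H>100)&(H<125)&(Sa>140)&(V>60),(607.5,-299.8))):
    th=np.linspace(0,6.28,60)
    p=np.vstack([proj("side",np.c_[X[0]+45*np.cos(th),X[1]+45*np.sin(th),0*th+z]) for z in(98,106)])
    print(n,"expected u",p[:,0].min(),p[:,0].max(),"v max",p[:,1].max(),[cv2.boundingRect(c) for c in blobs(m)[:4]])
```

```text
yaw -98.97326830458616 t [ 444.72154582 -435.89031871]
[[-1.5  1.7]
 [ 2.7  0.8]
 [-1.2 -0.4]
 [-0.7 -0.4]
 [-0.5 -1. ]
 [ 1.2 -0.7]]
grip [[ 454.24604828 -375.57285481  109.7742221 ]]
red expected u 260.09110535083886 288.5509841766652 v max 193.50240444961372 [(260, 181, 28, 17), (278, 230, 17, 23), (262, 205, 24, 11), (101, 352, 10, 13)]
blue expected u 272.3014868476488 298.0436096970511 v max 176.46203055334232 [(193, 340, 106, 80), (272, 166, 25, 15), (284, 188, 12, 8)]
```

View pics/c3.png

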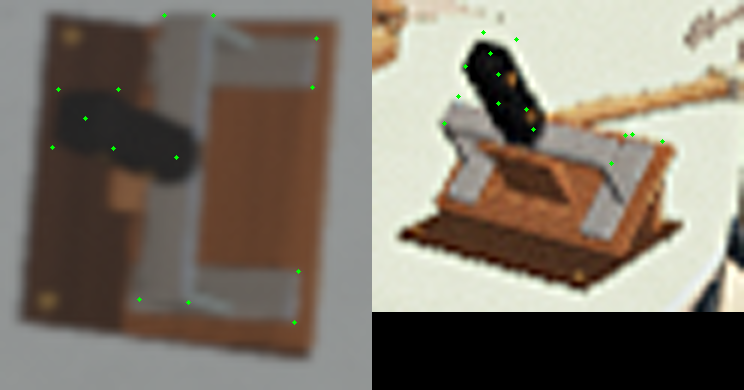

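Overlay c3: the projected lifter corners land within about 1 px of both views (handle tip at (85,118) in the top part and (490,53) in the side part), so the rest pose holds. Both lid centres also agree with the side view. Next I check clearances and reachability.

```bash
cat >> h.py <<'E'
# ---- measured scene / plan
RED=np.array([566.5,-154.6]); BLUE=np.array([607.5,-299.8]); MAT=np.array([412.6,250.3])
REST=np.array([444.7,-435.9,0]); YAW=-99.0
def rmat(yaw,lean=0): return Ro.from_euler('z',yaw,degrees=True)*Ro.from_euler('y',-lean,degrees=True)
RL=rmat(YAW,40); SEAT=REST+[0,0,37]
def tcp(origin,RLf,flip,off=(0,0,0)):
    "TCP pose that puts the lifter origin+off (lifter axes) there; grip at z 95, TCP 19 further"
    p=np.array(origin)+RLf.apply(np.array(off)+[0,0,76])
    return p,(RLf*Ro.from_euler('x',180,degrees=True)*Ro.from_euler('z',180*flip,degrees=True)).as_quat()
E
python3 - <<'E'
from h import *
for n,uv,zs in(("plat near-right",(252,186),(60,90,120)),("plat far-right",(272,90),(60,90,120)),("box corner",(252,220),(0,20,40)),("tin cap",(235,235),(85,)),("base",[(388,202.2),(383.3,253.3)],(6,)),("toaster",(98,215),(0,100,200))):
    for z in zs: print(n,z,np.round(onz("top",uv,z)[:,:2],0).tolist())
print("base yaw",[np.degrees(np.arctan2(*(np.diff(onz("top",[(388,202.2),(383.3,253.3)],z),axis=0)[0,[1,0]]))) for z in(0,6)])
ik=lambda p,q:(lambda j: None if j is None else np.round(j,2))(env.inverse_kinematics(list(p),list(q)))
for flip in(0,1):
    print("flip",flip)
    for o in(0,70): print("rest",o,ik(*tcp(SEAT,RL,flip,(0,0,o))))
    for y in(-160,-180,-200,0,-20,20):
        R=rmat(y)
        print(y,[ik(*tcp([*(RED-s*100*R.apply([1,0,0])[:2]),82],R,flip)) for s in(0,np.sign(R.apply([1,0,0])[0]))])
    for y in(-180,-150,0,30,-210,60):
        print("mat",y,[ik(*tcp([*(MAT-s*85*R.apply([1,0,0])[:2]),22],(R:=rmat(y)),flip)) for s in(0,1 if abs(y)<90 else -1)])
E
```

```text
plat near-right 60 [[557.0, -36.0]]
plat near-right 90 [[551.0, -37.0]]
plat near-right 120 [[544.0, -38.0]]
plat far-right 60 [[802.0, -90.0]]
plat far-right 90 [[789.0, -90.0]]
plat far-right 120 [[776.0, -90.0]]
box corner 0 [[482.0, -32.0]]
box corner 20 [[479.0, -33.0]]
box corner 40 [[476.0, -34.0]]
tin cap 85 [[436.0, 5.0]]
base 6 [[518.0, -377.0], [390.0, -357.0]]
toaster 0 [[504.0, 357.0]]
toaster 100 [[488.0, 319.0]]
toaster 200 [[473.0, 282.0]]
base yaw [np.float64(171.17423872325583), np.float64(171.1742387232558)]
flip 0
rest 0 None
rest 70 None
-160 [array([-0.32,  0.05,  1.4 ,  0.  ,  1.69, -2.24]), array([-0.45, -0.16,  1.6 ,  0.  ,  1.7 , -2.37])]
-180 [array([-0.32,  0.05,  1.4 ,  0.  ,  1.69, -1.9 ]), array([-0.39, -0.21,  1.65,  0.  ,  1.7 , -1.96])]
-200 [array([-0.32,  0.05,  1.4 ,  0.  ,  1.69, -1.55]), array([-0.32, -0.22,  1.65,  0.  ,  1.7 , -1.54])]
0 [array([-0.32,  0.05,  1.4 , -0.  ,  1.69,  1.25]), array([-0.39, -0.21,  1.65, -0.  ,  1.7 ,  1.18])]
-20 [array([-0.32,  0.05,  1.4 , -0.  ,  1.69,  1.6 ]), array([-0.32, -0.22,  1.65, -0.  ,  1.7 ,  1.6 ])]
[... 1431 characters left out ...]
 1.4 , -0.  ,  1.69, -2.24]), array([-0.45, -0.16,  1.6 , -0.  ,  1.7 , -2.37])]
mat -180 [array([ 0.47, -0.21,  1.76,  0.  ,  1.6 ,  2.05]), array([ 0.57, -0.42,  1.93,  0.  ,  1.64,  2.14])]
mat -150 [array([ 0.47, -0.21,  1.76,  0.  ,  1.6 ,  1.52]), array([ 0.46, -0.47,  1.96,  0.  ,  1.65,  1.51])]
mat 0 [array([ 0.47, -0.21,  1.76, -0.  ,  1.6 , -1.1 ]), array([ 0.57, -0.42,  1.93, -0.  ,  1.64, -1.  ])]
mat 30 [array([ 0.47, -0.21,  1.76, -0.  ,  1.6 , -1.62]), array([ 0.46, -0.47,  1.96, -0.  ,  1.65, -1.63])]
mat -210 [array([ 0.47, -0.21,  1.76,  0.  ,  1.6 ,  2.57]), None]
mat 60 [array([ 0.47, -0.21,  1.76, -0.  ,  1.6 , -2.14]), array([ 0.36, -0.43,  1.93, -0.  ,  1.64, -2.26])]
```

Run:
```python
from h import *
o0=env.get_obs()
p,q=tcp(SEAT,RL,1,(0,0,150))
env.move_pose([420,-330,330],tcp(SEAT,rmat(YAW),1)[1].tolist()); print(env.get_obs()["time"])
env.move_pose(p.tolist(),q.tolist()); print(env.get_obs()["time"])
p,q=tcp(SEAT,RL,1,(0,0,62)); 
print(env.move_l(p.tolist(),velocity=150,max_force=8))
for n in("side","top"): cv2.imwrite(f"pics/{n}1.png",cv2.cvtColor(env.read_camera(n),cv2.COLOR_RGB2BGR))
o=env.get_obs();print(o["time"],o["ee_pos"],p,o["contact_force"],o["joints"])
T=cv2.imread("pics/top1.png");S=cv2.imread("pics/side1.png")
a=cv2.resize(T[170:270,365:455],(540,600),interpolation=cv2.INTER_CUBIC);b=cv2.resize(S[115:215,300:340],(240,600),interpolation=cv2.INTER_CUBIC)
cv2.imwrite("pics/c4.png",np.hstack([a,b]))
```

```text
1.4333
2.1417
False
2.975 [ 459.21185632 -348.4736822   144.44658158] [ 458.57647075 -348.2874118   142.71413315] [ 0.31600594 -0.20240138  0.17857879] [-0.32831533 -0.11973446  1.73526699 -0.6947349   1.42476053 -0.10109218]
```

View pics/c4.png

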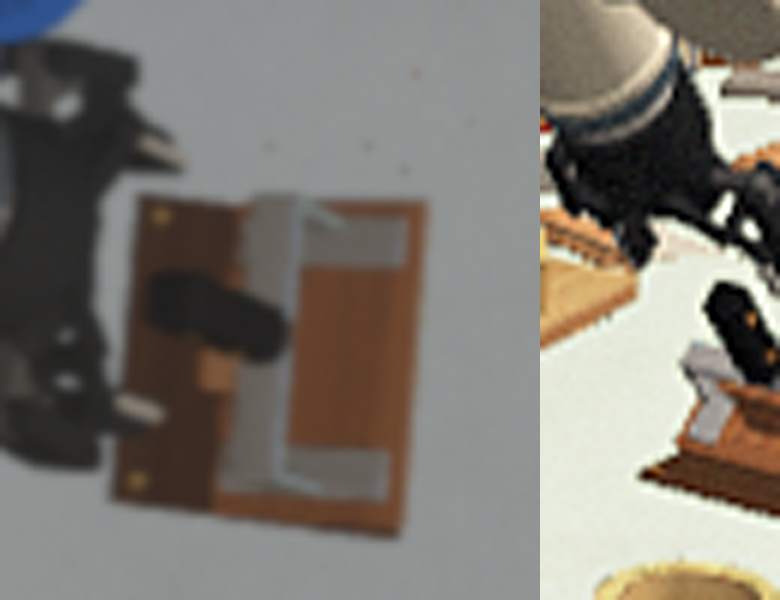

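Crop c4: open fingers straddle the handle, pad tips at (180,163) and (160,412) with the handle tip at (170,300), aligned with the crossbar. Side part shows the same. Going in to grasp.

Run:
```python
from h import *
p,q=tcp(SEAT,RL,1)
print(env.move_l(p.tolist(),velocity=60,max_force=10))
o=env.get_obs();print(o["time"],o["ee_pos"],p,o["contact_force"])
env.gripper_to(0.0,effort=40); env.gripper_to(0.0,effort=100)
o=env.get_obs();print(o["time"],o["ee_pos"],o["contact_force"],o["torque"],o["width"],o["finger_force"])
np.save("grasp.npy",np.r_[o["ee_pos"],o["orientation"]])
for off in((0,0,3),(4,0,3),(4,0,75)):
    print(env.move_l((p+RL.apply(off)).tolist(),velocity=60,max_force=25))
    o=env.get_obs();print(o["time"],RL.inv().apply(o["ee_pos"]-p).round(1),o["contact_force"].round(2),o["width"])
for n in("side","top"): cv2.imwrite(f"pics/{n}2.png",cv2.cvtColor(env.read_camera(n),cv2.COLOR_RGB2BGR))
```

```text
False
4.1583 [ 452.62717745 -387.62449849   95.70762001] [ 452.34211433 -387.6495891    95.21937768] [ 0.10305451 -0.20904044 -0.64806129]
4.975 [ 452.50245867 -387.67965444   95.44983725] [0.69476894 0.05349454 0.58469978] [ 0.29234885 -0.125262    0.06413941] 0.2466573957245522 97.47910022735596
False
5.225 [-0.5 -0.3  2.8] [ 0.21  0.45 -1.55] 0.24368346484730577
False
5.475 [ 4.2 -0.   2.9] [-0.31 -0.22 -1.74] 0.24557715930905177
False
6.825 [ 3.8 -0.2 74.5] [-0.27  0.55 -1.09] 0.24588691897669437
```

Run:
```python
from h import *
o=env.get_obs(); R=rmat(-180)
env.move_l((o["ee_pos"]+[0,20,70]).tolist(),velocity=150)
p,q=tcp([440,-200,180],R,1); env.move_pose(p.tolist(),q.tolist()); print(env.get_obs()["time"])
p,q=tcp([RED[0]-105,RED[1],82],R,1); env.move_l(p.tolist(),velocity=120,ori=q.tolist()); env.hold(.2)
o=env.get_obs();print(o["time"],o["ee_pos"],p,o["contact_force"].round(2))
for n in("side","top"): cv2.imwrite(f"pics/{n}3.png",cv2.cvtColor(env.read_camera(n),cv2.COLOR_RGB2BGR))
L=np.array([[x,y,z] for y in(-57,57,-37,37) for x in(-34,34) for z in(6,)]+[[x,y,50] for x in(-10,10) for y in(-57,57)],float)
W=R.apply(L)+o["ee_pos"]-[0,0,76]
out=[]
for n,(x0,y0,x1,y1) in(("top",(255,150,355,250)),("side",(240,150,340,250))):
    c=cv2.resize(cv2.imread(f"pics/{n}3.png")[y0:y1,x0:x1],(400,400),interpolation=cv2.INTER_CUBIC)
    th=np.linspace(0,6.28,24); X=np.vstack([W,np.c_[RED[0]+45*np.cos(th),RED[1]+45*np.sin(th),0*th+98]])
    for p in proj(n,X): cv2.circle(c,tuple(int(v) for v in np.round((p-[x0,y0]+.5)*4)),1,(0,255,0),-1)
    out.append(c)
cv2.imwrite("pics/c5.png",np.hstack(out))
```

```text
8.6917
9.9583 [ 461.69713667 -155.00264251  158.80616064] [ 461.5 -154.6  158. ] [-1.09 -0.37 -2.4 ]
```

View pics/c5.png

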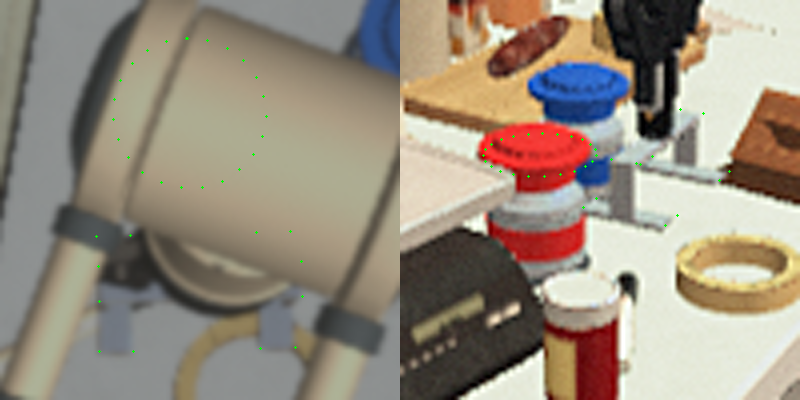

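Crop c5: rail ends at (98–132,352) and (261–293,349) in the top part coincide with the predicted dots; in the side part rails sit below the red rim (at about y=170) and above the canister body. Insert and pull.

Run:
```python
from h import *
R=rmat(-180); q=tcp([0,0,0],R,1)[1].tolist()
P=lambda z:tcp([*RED,z],R,1)[0].tolist()
def st(m):
    o=env.get_obs();print(m,round(o["time"],2),o["ee_pos"].round(1),o["contact_force"].round(2),o["torque"].round(2)); return o
hit=env.move_l(P(81.5),velocity=60,ori=q,max_force=8); st(f"insert {hit}")
if not hit:
    hit=env.move_l(P(96),velocity=20,max_force=4); o=st(f"touch {hit}")
    hit=env.move_l(P(102),velocity=20,max_force=40); st(f"pull {hit}")
    hit=env.move_l(P(125),velocity=40,max_force=40); st(f"up {hit}"); np.save("seat.npy",o["ee_pos"])
env.hold(.1)
for n in("side","top"): cv2.imwrite(f"pics/{n}4.png",cv2.cvtColor(env.read_camera(n),cv2.COLOR_RGB2BGR))
cv2.imwrite("pics/c6.png",cv2.resize(cv2.imread("pics/side4.png")[130:230,230:360],None,fx=6,fy=6,interpolation=cv2.INTER_CUBIC))
```

```text
insert False 11.96 [ 566.3 -154.6  157.6] [-0.22  0.63 -2.14] [ 0.02 -0.03  0.03]
touch True 12.52 [ 566.1 -154.5  167.3] [-0.35  0.09 -3.67] [ 0.03 -0.08 -0.05]
pull False 13.25 [ 567.  -154.8  179.4] [-0.62  0.06 -2.29] [ 0.02 -0.07  0.02]
up False 13.97 [ 566.5 -154.6  200.8] [-0.74 -0.22 -3.7 ] [0.01 0.03 0.02]
```

View pics/c6.png

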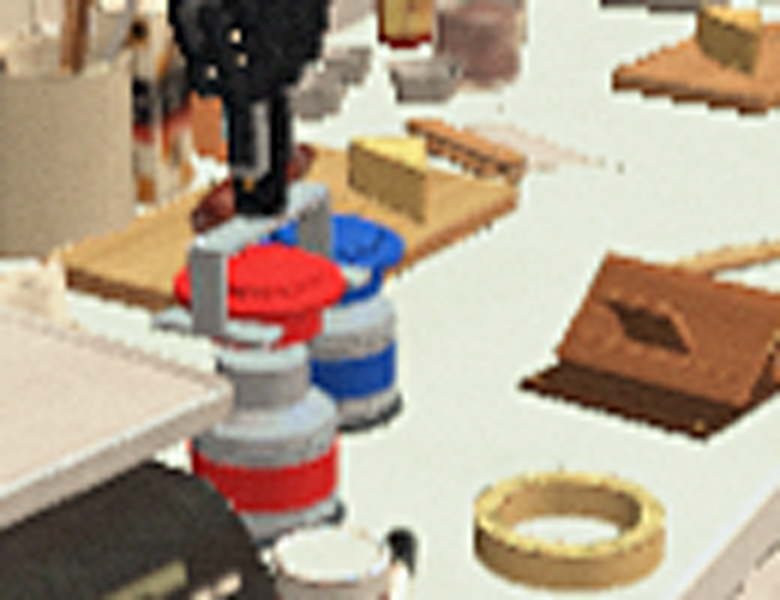

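Crop c6: the red lid lies level on the rails (rim at y≈285) clear of the bare neck (y≈360); blue lid is still on. Carry it to the mat.

Run:
```python
from h import *
def st(m):
    o=env.get_obs();print(m,round(o["time"],2),o["ee_pos"].round(1),o["contact_force"].round(2)); return o
def go(xy,z,yaw,v,**k):
    p,q=tcp([*xy,z],rmat(yaw),1); return env.move_l(p.tolist(),velocity=v,ori=q.tolist(),**k)
go(RED,185,-180,100); go([450,10],185,-165,130); st("via"); go(MAT,120,-150,130); go(MAT,34,-150,70); st("above")
go(MAT,15,-150,15); env.hold(.2); st("set")
for n in("side","top"): cv2.imwrite(f"pics/{n}5.png",cv2.cvtColor(env.read_camera(n),cv2.COLOR_RGB2BGR))
cv2.imwrite("pics/c7.png",np.hstack([cv2.resize(cv2.imread(f"pics/{n}5.png")[y:y+100,x:x+100],(400,400),interpolation=cv2.INTER_CUBIC) for n,x,y in(("side",190,230),("top",90,200))]))
```

```text
via 16.62 [450.2   9.6 260.8] [-0.16 -0.54 -2.85]
above 20.08 [412.9 250.5 110.7] [-0.59 -0.29 -2.65]
set 21.7 [412.6 250.3  91.1] [-0.52  0.4  -0.69]
```

View pics/c7.png

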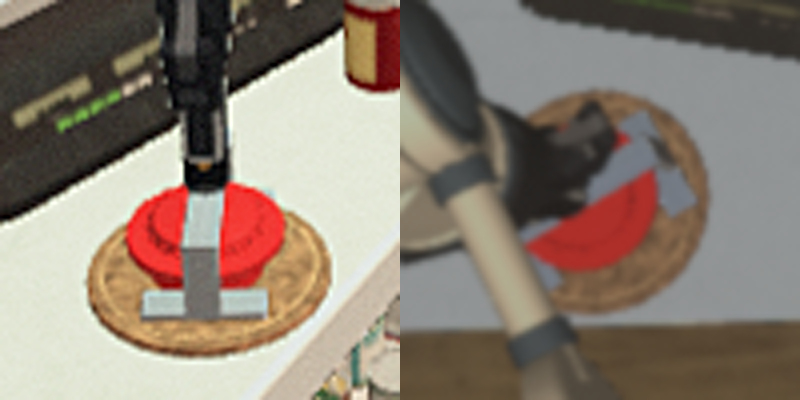

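Crop c7: red lid upright, centred on the cork (side: rim centre ~(205,235); top: lid centre ~(590,205) on mat centre ~(600,200)), rails free below the rim. Slide out and check the lid.

Run:
```python
from h import *
def st(m):
    o=env.get_obs();print(m,round(o["time"],2),o["ee_pos"].round(1),o["contact_force"].round(2)); return o
def go(xy,z,yaw,v,**k):
    p,q=tcp([*xy,z],rmat(yaw),1); return env.move_l(p.tolist(),velocity=v,ori=q.tolist(),**k)
d=rmat(-150).apply([1,0,0])[:2]
h=go(MAT+95*d,15,-150,40,max_force=6); st(f"slid {h}")
if not h:
    go(MAT+95*d,150,-150,130); go([430,-60],190,-175,180)
    p,q=tcp(SEAT,RL,1); p2=p+RL.apply([5,0,75])
    env.move_pose((p2+[0,30,70]).tolist(),q.tolist()); st("pre")
    env.move_l(p2.tolist(),velocity=120,ori=q.tolist()); st("p2")
for n in("side","top"): cv2.imwrite(f"pics/{n}6.png",cv2.cvtColor(env.read_camera(n),cv2.COLOR_RGB2BGR))
hs=cv2.cvtColor(cv2.imread("pics/top6.png"),cv2.COLOR_BGR2HSV).astype(int);H,S,V=hs[...,0],hs[...,1],hs[...,2]
m=((H<6)|(H>174))&(S>150)&(V>100);m[:,180:]=0
c=blobs(m)[0];P=onz("top",c[:,0,:],36)[:,:2].astype(np.float32);print("lid",cv2.fitEllipse(P))
cv2.imwrite("pics/c8.png",np.hstack([cv2.resize(cv2.imread(f"pics/{n}6.png")[y:y+y2,x:x+y2],(400,400),interpolation=cv2.INTER_CUBIC) for n,x,y,y2 in(("side",200,120,200),("top",365,160,100))]))
```

```text
slid False 24.32 [330.4 202.8  91. ] [-0.07  0.45 -1.84]
pre 28.52 [ 459.5 -313.3  226. ] [ 0.19  0.34 -0.72]
p2 29.3 [ 459.6 -343.9  156.8] [ 0.12 -0.34 -1.31]
lid ((413.6506652832031, 250.5621337890625), (87.50601196289062, 88.15381622314453), 151.699462890625)
```

View pics/c8.png

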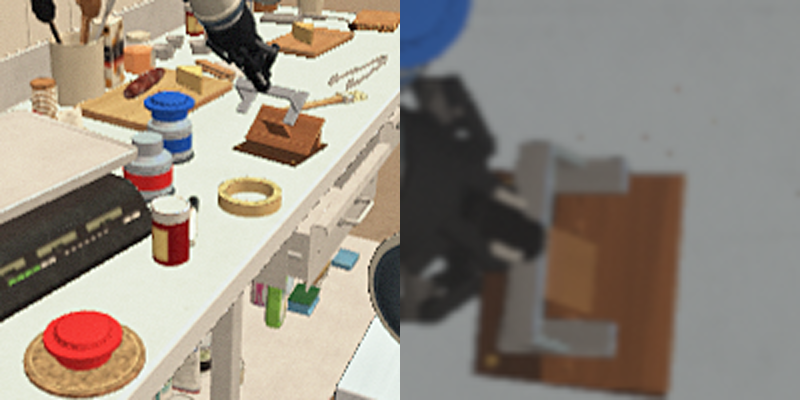

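Crop c8: the lid sits centred on the mat (measured about 1 mm off), everything else is in place, and the lifter hangs square over the rest with the tongue at (572,270) between the rails. Seat it.

Run:
```python
from h import *
p,q=tcp(SEAT,RL,1)
def st(m):
    o=env.get_obs();print(m,round(o["time"],2),RL.inv().apply(o["ee_pos"]-p).round(1),o["contact_force"].round(2),o["width"].round(3)); return o
L=lambda off,v,f=None:env.move_l((p+RL.apply(off)).tolist(),velocity=v,ori=q.tolist(),max_force=f)
h=L((5,0,25),70,8); st(f"a {h}")
if not h:
    h=L((5,0,1.5),30,6); st(f"b {h}")
    h=L((0,0,1),15,10); st(f"c {h}"); h=L((0,0,0),10,8); st(f"d {h}")
for n in("side","top"): cv2.imwrite(f"pics/{n}7.png",cv2.cvtColor(env.read_camera(n),cv2.COLOR_RGB2BGR))
```

```text
Traceback (most recent call last):
AttributeError: 'float' object has no attribute 'round'
```

Run:
```python
from h import *
p,q=tcp(SEAT,RL,1)
def st(m):
    o=env.get_obs();print(m,round(o["time"],2),RL.inv().apply(o["ee_pos"]-p).round(1),o["contact_force"].round(2),round(o["width"],3)); return o
L=lambda off,v,f=None:env.move_l((p+RL.apply(off)).tolist(),velocity=v,ori=q.tolist(),max_force=f)
st("a")
h=L((5,0,1.5),30,6); st(f"b {h}")
h=L((0,0,1),15,10); st(f"c {h}"); h=L((0,0,0),10,8); st(f"d {h}")
for n in("side","top"): cv2.imwrite(f"pics/{n}7.png",cv2.cvtColor(env.read_camera(n),cv2.COLOR_RGB2BGR))
```

```text
a 30.27 [ 5.3  0.2 25.2] [ 0.48 -0.2  -0.61] 0.243
b False 31.2 [5.1 0.1 1.6] [-0.27 -0.62 -1.67] 0.247
c False 31.68 [-0.1  0.1  1.1] [-0.5  -0.86 -1.88] 0.245
d False 31.93 [0.1 0.1 0.2] [0.05 0.77 0.19] 0.247
```

Run:
```python
from h import *
p,q=tcp(SEAT,RL,1)
env.gripper_to(0.4,effort=20); env.gripper_to(1.0); env.hold(.2)
env.move_l((p+RL.apply([0,0,110])).tolist(),velocity=80,ori=q.tolist())
env.move_l((p+RL.apply([0,0,110])+[-60,60,120]).tolist(),velocity=150); env.hold(.3)
o=env.get_obs();print(o["time"],o["contact_force"])
for n in("side","top"): cv2.imwrite(f"pics/{n}8.png",cv2.cvtColor(env.read_camera(n),cv2.COLOR_RGB2BGR))
f=lambda n,x,y,s:cv2.resize(cv2.imread(n)[y:y+s,x:x+s],(400,300) if 0 else (400,400),interpolation=cv2.INTER_CUBIC)
a=cv2.resize(cv2.imread("pics/side8.png")[120:320,200:400],(400,400));b=f("pics/top8.png",365,175,100)
cv2.imwrite("pics/c9.png",np.hstack([a,b]))
A=cv2.imread("pics/top0.png").astype(int);B=cv2.imread("pics/top8.png").astype(int)
print("rest diff",np.abs(A-B).max(2)[195:262,392:440].max(), "tape/tin diff",np.abs(A-B).max(2)[220:275,220:345].max())
A=cv2.imread("pics/side0.png").astype(int);B=cv2.imread("pics/side8.png").astype(int)
print("side rest diff",np.abs(A-B).max(2)[160:205,315:362].max(),"tin/tape",np.abs(A-B).max(2)[205:255,270:345].max())
```

```text
36.0333 [-1.21943068 -0.73765487  0.7164014 ]
rest diff 32 tape/tin diff 129
side rest diff 159 tin/tape 19
```

View pics/c9.png

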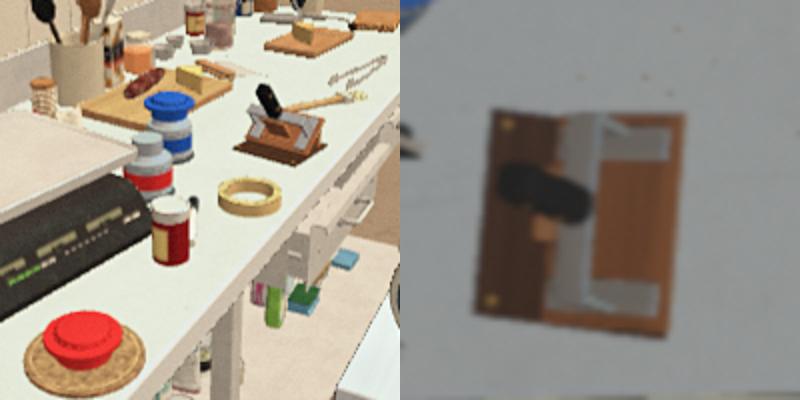

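Crop c9: the lifter is back on its tongue as before, the lid is on the mat at (83,335), and the blue lid, tape and tin are unmoved. Handing in.

```bash
python3 -c "
from rig import env
print(env.job_done())"
```

```text
the job is handed in; nothing more can be done
None
```

The red lid is off and set right side up about 1 mm from the centre of the cork mat, the lifter is back in its rest, nothing else moved, and the job was handed in at about 36 s (no verdict was returned).

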